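# Load a staple stick into the bench carton stapler

## Task

Reload the carton stapler: pull the yellow follower back along the magazine by its red knob, swing the knob over so that it hooks behind the catch plate and let go, then set the long, wide copper staple stick astride the magazine rail between throat and follower. Then take the knob again, unhook it and ease the follower forward so that it carries the stick into the throat until it meets the staples left in there, and let go with the spring holding it. The follower must never snap forward and the stick must never be forced or rammed (it falls apart), and the small bright steel stick stays where it lies.

Things in the scene. Friction and masses are not known exactly. Their poses are not given: they have to be found in the camera images.
- stapler: Bench carton stapler, bolted down: grey base plate, green head with air cylinder (270 mm tall, 76 mm wide, behind x -30 mm), level magazine rail. Origin on the bench below the throat's face, in the rail's middle plane; x runs back along the rail away from the head, z up, y 90 degrees left of x. The catch plate is on the -y side.
- throat (a point): On the rail's top, in its middle, at the throat's mouth (stapler x 0). Throat: dark tunnel, 41 mm wide inside, outside 52 wide, top 145 mm above the bench; the stick runs into it. Some old staples stand inside, 6 to 66 mm in: not measured, feel for them. Rail: steel, 28 wide, top 125 mm above the bench, 50 deep, shoulders rounded 3 mm, to x 241; x 0 to 150 is clear of all but the follower.
- catch (a point): Top rear inner corner of the catch plate, a level steel plate beside the follower's track: stapler x 151 to 191 mm, y -8 to -28 mm, 155 to 159 mm above the bench, on an upright at its outer side. This corner is at x 191, y -8, z 159 mm.
- follower (a joint): Yellow saddle sprung forward on the rail, m: 0 = forward (start, 4 mm from the throat), grows as pulled back (+x), stop at 0.161. Face at stapler x = value + 4 mm; 55 mm long, 40 wide, top 141 mm above the bench, 0.4 kg. Spring 4 N at 0, 6.5 N at 0.16; set free it snaps forward. Hangs on the catch at 0.151; must pass 0.152 before the lever can swing in or out. Stick home: 0.045 to 0.105.
- lever (a joint): Lever on the follower, rad: 0 = upright, grows as its knob swings to -y of the stapler; stops 0 and 0.6. Turns about a line along the rail, 135 mm above the bench; light friction holds it where left. It passes the catch plate only below about 0.15. Behind the plate, swung to 0.5 or more, its 8 mm stem hooks on the plate's rear edge. To unhook: pull back a few mm, swing upright.
- knob (a point): Centre of the red barrel knob (20 mm across, 18 mm long, lying along the rail, flat ends fore and aft), on top of the lever's 8 mm stem, 65 mm from the lever's turning line. Upright it is 200 mm above the bench; always at stapler x = follower value + 44 mm. Axes: z along the stem, x along the rail.
- stick_centre (a point): Centre of the copper staple stick to load: rigid n-shaped bar, 115 mm long (its x), 35 wide (y), 18 high (z), walls 2 mm (31 mm between the legs, 16 deep), 45 to 90 g, legs down on the bench. Either end may lead. Astride the rail its centre is 118 mm above the bench; home, its front end is 6 to 66 mm inside the throat.
- fine_centre (a point): Centre of a bright steel stick of fine staples, 80 mm long, 13 mm wide, 12 mm high: wrong size, to be left alone.
Mind the look-alikes: they are no part of the job. What is shaped like the part that bears stick_centre but blue or green is not meant.

How it is judged:
By the outcome, as a careful person would: the job done as asked, in the order asked, and still so for the second after the job is handed in, with the robot touching nothing.
It also fails if it takes over 72 s, if anything falls off the work surface, if the arm or the gripper's body presses on something with over 40 N, if the wrist force passes 120 N, or if a joint passes its speed limit or range.

## Robot

A 7-joint arm with a two-finger parallel gripper is mounted at the origin on the work surface. World frame = base frame: x ahead of the robot, y to its left, z up, the work surface at z = 0. Lengths are in m, angles in rad, forces in N, time in s.
With the tool pointing down it reaches from about 0.4 to 0.85 m from the base axis. Payload 10.4 kg.
Tool frame: the origin (TCP) lies at the very end of the fingers, on their centre line; the grasp point (between the pads) lies 19 mm behind it (arm.grip_point_offset is the distance from the TCP to the grasp point, in m); z points along the fingers, y is the line along which they close (so a half turn about z gives the same grasp; the last joint's range is limited). The gripper opens to 85 mm and grips with 20 to 120 N. Pads are 22 mm wide; open, the fingers measure 114 mm over their backs; the gripper's body (76 mm by 85 mm) begins 54 mm behind the grasp point. The pads swing forward as they close: fully open they stand 13 mm farther back than shut.
Start: joints at [-1.261, 0.332, -0.065, 1.46, 0.022, 1.35, -0.088], TCP at [0.204, 0.591, 0.231] pointing down, gripper open.
Joint ranges: [-2.6, 2.6], [-0.5, 2.12], [-1.47, 1.34], [0.16, 2.42], [-1.27, 4.41], [0.06, 2.06], [-2.6, 2.6]. Speed limits (rad/s): [2.22, 2.22, 2.79, 2.79, 3.14, 3.14, 3.14].

## Interface

Orientations are given as a 3x3 rotation matrix whose columns are the frame's x, y, z axes.
In Python, from plant import arm, camera, camera_params, ticket gives the robot as it stands. The module is installed in compiled form; this text tells all that it offers.
- The arm moves only by the shell command python3 -m creep 'ROWS' [FORCE]. ROWS is JSON, a list of rows, each an object of numbers: "dx", "dy", "dz": the shift along the tool's x, y, z in cm; "roll": the turn about the tool's z in degrees; "gripper": the gripper command: -1 is shut, 1 is fully open, values between are in proportion. In form: [{"dx": .., "dy": .., "dz": .., "roll": .., "gripper": ..}, ...]. A call has 1 to 12 rows; each row is the pose to reach, as a shift and turn from the pose commanded when the call began, along the tool's axes at that moment; what a row does not reach only later rows make up. A row lasts 1/8 s, in which the tool goes at most 62.5 mm and 10.7 degrees, less where a joint would pass 70% of its speed; a pose out of reach is approached as far as the arm can. A call with a gripper value outside its range is refused whole. The fingers move at their own pace and stop on an object; FORCE is the grip in N (left out, the last holds). Time passes only in rows, so rows that repeat a pose let the fingers close. It gives the time, the measured TCP pose, the force, the opening and the grip force at its end, in the units of the state.
- arm.sense(): the state, without advancing time (a new reading comes with each control period).
- camera(name): name is "scene" or "top"; returns (picture, depth): 384x512x3 uint8, red, green, blue; 384x512 float32, m along the optical axis (not along the pixel's ray), 0 where there is no reading.
- camera_params(name): a dict with "K" (3x3 intrinsics, pixels), "world_from_camera" (4x4, takes a point from camera to world coordinates). Camera axes: x right, y up, looking along -z (the intrinsics and any distortion apply to the point x, -y, -z); pixel columns grow to the right and rows downward; lengths in m; the calibration is good to about 2 mm. A picture is of the moment at which its call begins. camera_params takes no time and is no camera call.
- ticket.sign_off(): hands the job in; it is judged then, once.
The state is a dict: "time": time; "q": joint angles; "joint_vel": joint speeds; "effort": joint torques, N m; "position": TCP position; "eef_rot": TCP orientation; "contact_force": force on the tool from outside, world axes, zero at the start; "torque": the same for the moment, N m; "grip_width": finger opening in m; "grasp_force": force on a finger pad.
Only numpy, scipy, OpenCV 4.12 (cv2) and the standard library are available. Lean on these libraries where they do the work, as an engineer would, in place of code of your own. Each camera call takes 0.05 s, during which the arm holds its last target. There are 200 camera calls.

## Working session

There is one attempt and no reset: what is moved stays moved. The work goes in short steps, Python scripts to look and compute and a shell command to move; the robot and the scene stay as the last step left them, time stands still between calls to the robot, and variables do not carry over. Pictures are saved under pics/ and viewed, at most 10 in all, crops included, and the job is handed in when it is done.

```bash
mkdir -p pics; cat > h.py <<'E'
import numpy as np,cv2
from plant import arm,camera,camera_params,ticket
def snap(n,f):
    im,d=camera(n); np.savez(f'pics/{f}.npz',im=im,d=d); cv2.imwrite(f'pics/{f}.png',im[:,:,::-1]); return im,d
def pt(n,d,u,v,z=None):
    p=camera_params(n);K=p['K'];T=np.array(p['world_from_camera'])
    r=np.linalg.inv(K)@np.array([u,v,1.]); r=np.array([r[0],-r[1],-1])
    if z is None: s=d[int(round(v)),int(round(u))]
    else: s=(z-T[2,3])/(T[:3,:3]@r)[2]
    return T[:3,3]+T[:3,:3]@r*s
E
python3 - <<'E'
from h import *
a,_=snap('scene','s0');b,_=snap('top','t0')
s=arm.sense();print(s['position'],s['eef_rot'],s['grip_width'],s['contact_force'])
for n in('scene','top'):p=camera_params(n);print(p)
E
```

```text
[0.20409041 0.59040246 0.23060282] [[-9.45123899e-01  3.26711948e-01 -3.43251554e-04]
 [ 3.26712122e-01  9.45123138e-01 -1.20133601e-03]
 [-6.80758432e-05 -1.24755582e-03 -9.99999219e-01]] 0.08554169428217145 [-0.58199365  0.06777877  0.83047034]
{'K': array([[434.13487644,   0.        , 248.05929346],
       [  0.        , 434.13487644, 190.18713638],
       [  0.        ,   0.        ,   1.        ]]), 'world_from_camera': array([[-0.44957128, -0.47630947,  0.75565531,  1.40274089],
       [ 0.89323344, -0.23552131,  0.38296702,  0.378564  ],
       [-0.00443789,  0.84714757,  0.53133916,  0.76586666],
       [ 0.        ,  0.        ,  0.        ,  1.        ]])}
{'K': array([[425.56373925,   0.        , 261.85676866],
       [  0.        , 425.56373925, 197.00543245],
       [  0.        ,   0.        ,   1.        ]]), 'world_from_camera': array([[-3.49947527e-03,  9.88747293e-01, -1.49554486e-01,
         3.28179065e-01],
       [-9.99878785e-01, -1.19075669e-03,  1.55240654e-02,
        -4.53128170e-02],
       [ 1.51712946e-02,  1.49590684e-01,  9.88631609e-01,
         1.52146916e+00],
       [ 0.00000000e+00,  0.00000000e+00,  0.00000000e+00,
         1.00000000e+00]])}
```

View pics/s0.png

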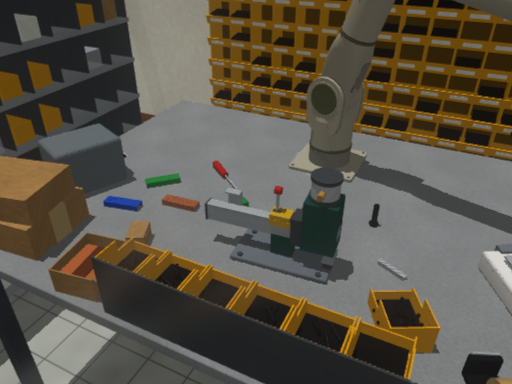

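View pics/t0.png

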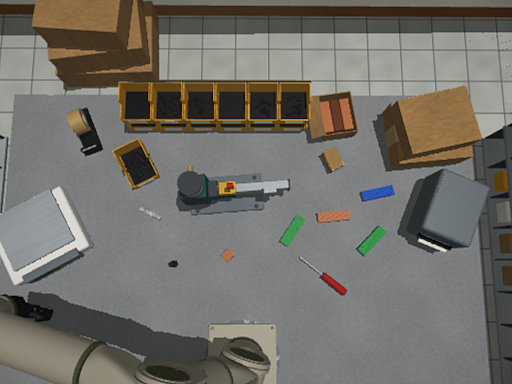

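The scene view shows the green head at about (322,215), the rail running left to (208,210), the red knob at (278,190) and the copper stick at (180,202). In the top view the knob is near (230,186), the rail end near (290,184) and the copper stick near (334,216). The fine stick is at (150,213).

```bash
python3 - <<'E'
from h import *
a=cv2.imread('pics/t0.png')[160:240,165:365];b=cv2.imread('pics/s0.png')[160:285,150:350]
cv2.imwrite('pics/c0.png',np.vstack([cv2.resize(x,None,fx=f,fy=f,interpolation=cv2.INTER_CUBIC) for x,f in((a,4),)]))
cv2.imwrite('pics/c1.png',cv2.resize(b,None,fx=4,fy=4,interpolation=cv2.INTER_CUBIC))
t=np.load('pics/t0.npz');im,d=t['im'].astype(int),t['d']
R,G,B=im[...,0],im[...,1],im[...,2]
hsv=cv2.cvtColor(t['im'],cv2.COLOR_RGB2HSV)
# stick
m=np.zeros(d.shape,bool);m[200:232,312:356]=1
m&=(hsv[...,1]>90)&(hsv[...,0]<20)
v,u=np.nonzero(m);print('stick n',len(u),u.mean(),v.mean())
P=np.array([pt('top',d,x,y) for x,y in zip(u,v)]);print(P[:,2].min(),np.median(P[:,2]),P[:,2].max())
Q=np.array([pt('top',d,x,y,0.018)[:2] for x,y in zip(u,v)]).astype(np.float32)
print(cv2.minAreaRect(Q),Q.mean(0)); w,V=np.linalg.eigh(np.cov(Q.T));print('axis',V[:,1])
# red knob
m=np.zeros(d.shape,bool);m[170:205,215:250]=1
m&=(R>150)&(G<60);v,u=np.nonzero(m);print('knob',len(u),u.mean(),v.mean(),u.min(),u.max(),v.min(),v.max())
print(pt('top',d,u.mean(),v.mean()),pt('top',d,u.mean(),v.mean(),.205))
# rail top points by depth
P=np.array([[pt('top',d,x,y) for x in range(170,300)] for y in range(165,215)])
np.save('pics/P.npy',P)
m=(abs(P[...,2]-.125)<.005)
v,u=np.nonzero(m);u2=u+170
s=u2>238
Q=P[v[s],u[s]][:,:2].astype(np.float32);print('rail',len(Q),np.median(P[v[s],u[s]][:,2]),cv2.minAreaRect(Q),Q.mean(0),cv2.fitLine(Q,cv2.DIST_HUBER,0,.01,.01).ravel())
E
```

```text
stick n 320 333.59375 215.73125
-0.0037027364648856143 0.018656778515115824 0.026747888670147324
((0.4882425367832184, -0.32404133677482605), (0.03545385226607323, 0.11530198901891708), 5.578956604003906) [ 0.48791608 -0.32404992]
axis [-0.09871778  0.99511547]
knob 14 229.14285714285714 184.92857142857142 227 231 184 186
[0.56441818 0.03610368 0.21259461] [0.56578893 0.03657609 0.205     ]Traceback (most recent call last):
  File "<stdin>", line 20, in <module>
  File "h.py", line 6, in pt
    p=camera_params(n);K=p['K'];T=np.array(p['world_from_camera'])
ValueError: time passes only in moves, steps and waits
```

View pics/c0.png

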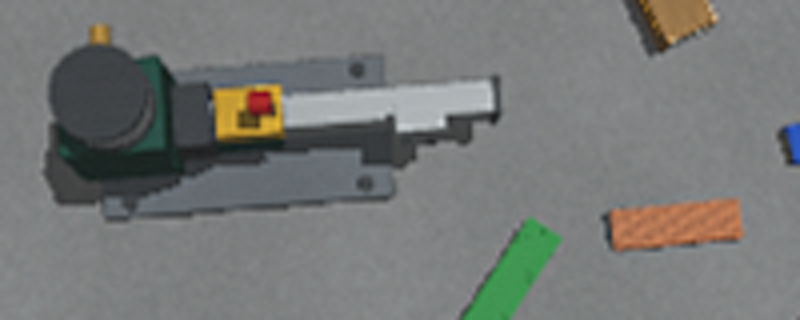

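View pics/c1.png

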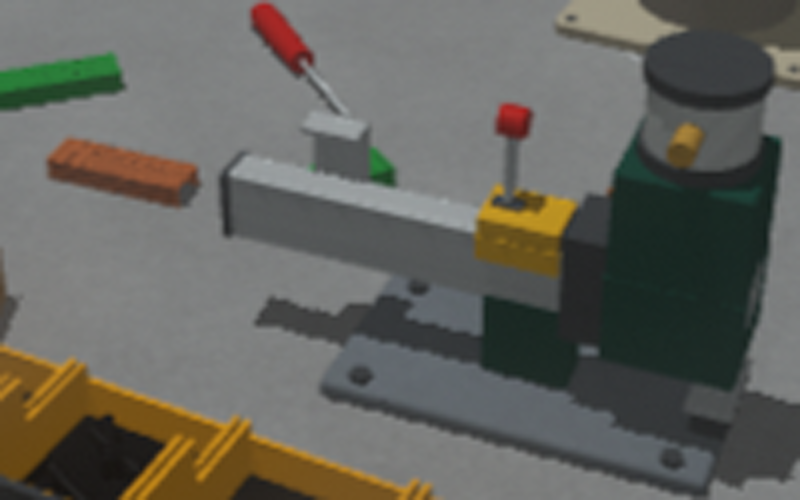

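In the crops, the follower is yellow at the throat with the knob at c0 (259,102). The rail's end is at c0 (497,97), and the catch plate sits on the robot side at c0 (420,115). The copper stick lies nearly parallel to the rail.

```bash
python3 - <<'E'
s=open('h.py').read()
s=s.replace("def pt(","import functools\ncamp=functools.lru_cache(None)(camera_params)\ndef pt(").replace("p=camera_params(n)","p=camp(n)")
open('h.py','w').write(s)
E
cat > fit.py <<'E'
from h import *
t=np.load('pics/t0.npz');d=t['d']
P=np.array([[pt('top',d,x,y) for x in range(170,300)] for y in range(165,215)])
m=(abs(P[...,2]-.125)<.006);m[:,:70]=0
v,u=np.nonzero(m);print(u.min()+170,u.max()+170,v.min()+165,v.max()+165)
Q=P[v,u];L=cv2.fitLine(Q[:,:2].astype(np.float32),cv2.DIST_HUBER,0,.01,.01).ravel()
print('rail',len(Q),np.median(Q[:,2]),L)
for c in range(238,292,4):
  r=P[:,c-170]; k=abs(r[:,2]-.125)<.006
  if k.any(): print(c,r[k][:,0].min().round(4),r[k][:,0].max().round(4),r[k][:,1].mean().round(4),k.sum())
# red blobs
im=t['im'].astype(int);mm=np.zeros(d.shape,bool);mm[175:200,215:245]=1
mm&=(im[...,0]>120)&(im[...,1]<70)
for y,x in zip(*np.nonzero(mm)):print(x,y,pt('top',d,x,y).round(3),im[y,x])
E
python3 fit.py
```

```text
240 289 179 194
rail 368 0.12491098698311431 [ 0.06958836 -0.9975758   0.57759386 -0.06925704]
238 0.5592 0.5828 0.0121 8
242 0.559 0.583 -0.0013 8
246 0.5605 0.5865 -0.0145 9
250 0.5599 0.5865 -0.0279 8
254 0.563 0.5872 -0.0412 8
258 0.5626 0.5871 -0.0545 7
262 0.5636 0.5896 -0.0679 9
266 0.5487 0.589 -0.0811 6
270 0.5796 0.5901 -0.0945 4
274 0.55 0.5926 -0.1079 6
278 0.5671 0.5939 -0.1213 8
282 0.5696 0.5937 -0.1346 7
286 0.5703 0.5978 -0.148 9
227 183 [0.573 0.044 0.202] [153  61  35]
228 183 [0.572 0.04  0.205] [141  24  31]
229 183 [0.571 0.037 0.21 ] [138  21  32]
230 183 [0.572 0.034 0.203] [139  20  31]
231 183 [0.572 0.031 0.207] [134  12  30]
227 184 [0.568 0.043 0.211] [156  49  38]
228 184 [0.569 0.04  0.205] [163  33  39]
229 184 [0.568 0.037 0.209] [166  40  41]
230 184 [0.567 0.033 0.215] [166  39  40]
231 184 [0.569 0.031 0.205] [170  36  43]
232 184 [0.579 0.031 0.149] [151  64  37]
227 185 [0.564 0.043 0.215] [163  54  41]
228 185 [0.565 0.04  0.208] [171  41  43]
229 185 [0.564 0.037 0.213] [172  44  43]
230 185 [0.565 0.034 0.208] [175  47  44]
231 185 [0.564 0.03  0.212] [178  43  45]
232 185 [0.567 0.028 0.195] [142  56  42]
227 186 [0.561 0.043 0.214] [146  46  36]
228 186 [0.562 0.04  0.205] [159  37  40]
229 186 [0.561 0.037 0.21 ] [156  39  36]
230 186 [0.561 0.034 0.211] [155  38  38]
231 186 [0.561 0.03  0.212] [159  36  37]
228 187 [0.558 0.04  0.21 ] [132  28  32]
229 187 [0.558 0.037 0.212] [130  29  32]
230 187 [0.558 0.034 0.209] [130  29  32]
231 187 [0.559 0.03  0.209] [129  24  30]
```

```bash
python3 -m creep '[{"dz":-7},{"dz":-8,"dx":-5,"dy":-4},{"dz":-8,"dx":-52.4,"dy":-40.5,"roll":-23.7},{"dz":-8,"dx":-52.4,"dy":-40.5,"roll":-23.7},{"dz":-8,"dx":-52.4,"dy":-40.5,"roll":-23.7},{"dz":-8,"dx":-52.4,"dy":-40.5,"roll":-23.7},{"dz":-8,"dx":-52.4,"dy":-40.5,"roll":-23.7},{"dz":-8,"dx":-52.4,"dy":-40.5,"roll":-23.7},{"dz":-8,"dx":-52.4,"dy":-40.5,"roll":-23.7},{"dz":-8,"dx":-52.4,"dy":-40.5,"roll":-23.7},{"dz":-8,"dx":-52.4,"dy":-40.5,"roll":-23.7},{"dz":-8,"dx":-52.4,"dy":-40.5,"roll":-23.7,"gripper":0.2}]' 30
cat > st.py <<'E'
from plant import arm; import numpy as np,sys
np.set_printoptions(suppress=True,precision=4)
s=arm.sense();R=np.array(s['eef_rot'])
O=np.array([.5655,.0805,0]);X=np.array([.081,-.9967,0]);Y=np.array([.9967,.081,0])
p=np.array(s['position'])-O;f=np.array(s['contact_force'])
print('t',s['time'],'stap',p@X,p@Y,p[2],'w',s['grip_width'],'gf',s['grasp_force'],'F',f@X,f@Y,f[2],'yaw',np.degrees(np.arctan2(R[1,1],R[0,1])),'tilt',R[:,2])
if len(sys.argv)>1:
  g=[float(x) for x in sys.argv[1:]]
  D=R.T@(X*(g[0]-p@X)+Y*(g[1]-p@Y)+np.array([0,0,g[2]-p[2]]));print('cm',D*100)
E
python3 st.py .044 0 .181
```

```text
t 0.1 stap -0.5374939544853771 -0.3189148391089801 0.23060281556271187 w 0.08554169428217145 gf 0.0 F -0.11469658142127712 -0.5745829862295186 0.8304703407681827 yaw 70.93065941338996 tilt [-0.0003 -0.0012 -1.    ]
cm [-52.5847 -40.4055   5.0143]$[0]: bad value
```

```bash
python3 -m creep '[{"dx":0,"dy":0,"dz":-6,"roll":0,"gripper":0.2},{"dx":-5,"dy":-4,"dz":-8,"roll":-8,"gripper":0.2},{"dx":-10,"dy":-8,"dz":-8,"roll":-16,"gripper":0.2},{"dx":-15,"dy":-12,"dz":-8,"roll":-23.7,"gripper":0.2},{"dx":-20,"dy":-16,"dz":-8,"roll":-23.7,"gripper":0.2},{"dx":-25,"dy":-20,"dz":-8,"roll":-23.7,"gripper":0.2},{"dx":-30,"dy":-24,"dz":-8,"roll":-23.7,"gripper":0.2},{"dx":-35,"dy":-28,"dz":-8,"roll":-23.7,"gripper":0.2},{"dx":-40,"dy":-32,"dz":-8,"roll":-23.7,"gripper":0.2},{"dx":-45,"dy":-36,"dz":-8,"roll":-23.7,"gripper":0.2},{"dx":-50,"dy":-39,"dz":-8,"roll":-23.7,"gripper":0.2},{"dx":-52.4,"dy":-40.5,"dz":-8,"roll":-23.7,"gripper":0.2}]' 30
python3 st.py .044 0 .181
```

```text
time: 1.6
position: [0.5681, 0.0337, 0.3111]
eef_rot: [[-0.997, -0.078, -0.0], [-0.078, 0.997, -0.001], [0.0, -0.001, -1.0]]
contact_force: [-0.1, 0.2, 0.3]
grip_width: 0.0515
grasp_force: 0.0
t 1.6 stap 0.046831566571843466 -0.001244551191512502 0.31105068750739445 w 0.05145871521759387 gf 0.0 F -0.17012766548199637 -0.10747664436405982 0.267048201986524 yaw 94.48539852398062 tilt [-0.0002 -0.0007 -1.    ]
cm [-0.1265  0.2927 13.0048]
```

```bash
python3 -m creep '[{"dx":0,"dy":0.3,"dz":5,"roll":0,"gripper":0.2},{"dx":0,"dy":0.3,"dz":9,"roll":0,"gripper":0.2},{"dx":0,"dy":0.3,"dz":11.5,"roll":0,"gripper":0.2},{"dx":0,"dy":0.3,"dz":13,"roll":0,"gripper":0.2},{"dx":0,"dy":0.3,"dz":13,"roll":0,"gripper":0.2}]' 20
python3 - <<'E'
from h import *
a,_=snap('scene','s1');b,_=snap('top','t1')
cv2.imwrite('pics/c2.png',np.hstack([cv2.resize(x[:,:,::-1],(400,400),interpolation=cv2.INTER_CUBIC) for x in(a[110:230,220:340],b[150:220,190:260])]))
E
python3 st.py
```

```text
time: 2.22
position: [0.5665, 0.0398, 0.1807]
eef_rot: [[-0.997, -0.081, -0.001], [-0.081, 0.997, -0.0], [0.001, -0.0, -1.0]]
contact_force: [-0.3, 1.1, 0.1]
grip_width: 0.0512
grasp_force: 0.0
t 2.325 stap 0.040674575159546734 -0.0014072319549772749 0.18228009459544836 w 0.05095201858313632 gf 0.0 F 0.36504619533512267 -0.48425543464694676 1.5530606032710212 yaw 94.63560450172474 tilt [ 0.0012  0.0003 -1.    ]
```

View pics/c2.png

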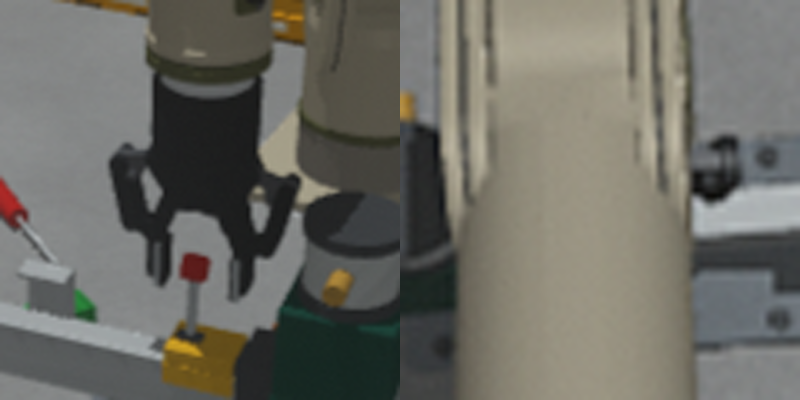

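The knob sits between the fingers, so I'll close on it gently.

```bash
python3 -m creep '[{"dx":0,"dy":0,"dz":0,"roll":0,"gripper":-0.2},{"dx":0,"dy":0,"dz":0,"roll":0,"gripper":-0.5},{"dx":0,"dy":0,"dz":0,"roll":0,"gripper":-0.8},{"dx":0,"dy":0,"dz":0,"roll":0,"gripper":-0.8},{"dx":0,"dy":0,"dz":0,"roll":0,"gripper":-0.8}]' 25
python3 st.py
```

```text
time: 2.95
position: [0.5679, 0.0357, 0.1827]
eef_rot: [[-0.997, -0.077, 0.003], [-0.077, 0.997, -0.004], [-0.002, -0.004, -1.0]]
contact_force: [-0.2, -12.1, 5.9]
grip_width: 0.0177
grasp_force: 28.6
t 2.95 stap 0.04486678871400377 -0.0012763728733532005 0.1827078060692715 w 0.017667563048032596 gf 28.622672259807587 F 12.000734873185001 -1.1457932997169327 5.925864021711854 yaw 94.4162996642266 tilt [ 0.0026 -0.0036 -1.    ]
```

```bash
python3 -m creep '[{"dx":0,"dy":-1,"dz":0,"roll":0,"gripper":-0.8},{"dx":0,"dy":-2.5,"dz":0,"roll":0,"gripper":-0.8},{"dx":0,"dy":-4.5,"dz":0,"roll":0,"gripper":-0.8},{"dx":0,"dy":-6.5,"dz":0,"roll":0,"gripper":-0.8},{"dx":0,"dy":-8.5,"dz":0,"roll":0,"gripper":-0.8},{"dx":0,"dy":-10.5,"dz":0,"roll":0,"gripper":-0.8},{"dx":0,"dy":-12.5,"dz":0,"roll":0,"gripper":-0.8},{"dx":0,"dy":-14.5,"dz":0,"roll":0,"gripper":-0.8},{"dx":0,"dy":-15.6,"dz":0,"roll":0,"gripper":-0.8},{"dx":0,"dy":-16.2,"dz":0,"roll":0,"gripper":-0.8},{"dx":0,"dy":-16.2,"dz":0,"roll":0,"gripper":-0.8}]' 40
python3 st.py
```

```text
time: 4.32
position: [0.5805, -0.1205, 0.1827]
eef_rot: [[-0.997, -0.081, 0.001], [-0.081, 0.997, 0.002], [-0.002, 0.002, -1.0]]
contact_force: [-3.0, 5.6, 8.1]
grip_width: 0.0173
grasp_force: 42.2
t 4.325 stap 0.20158936974900143 -0.0013055171721015697 0.1827000709724906 w 0.017296466482055108 gf 42.24783897399902 F -5.826788085514771 -2.534355402300516 8.084374796944479 yaw 94.6694178738631 tilt [ 0.0015  0.0023 -1.    ]
```

```bash
python3 -m creep '[{"dx":0.65,"dy":0,"dz":0.03,"roll":0,"gripper":-0.8},{"dx":1.29,"dy":0,"dz":0.13,"roll":0,"gripper":-0.8},{"dx":1.92,"dy":0,"dz":0.29,"roll":0,"gripper":-0.8},{"dx":2.53,"dy":0,"dz":0.51,"roll":0,"gripper":-0.8},{"dx":3.12,"dy":0,"dz":0.8,"roll":0,"gripper":-0.8},{"dx":3.6,"dy":0,"dz":1.05,"roll":0,"gripper":-0.8},{"dx":3.6,"dy":0,"dz":1.05,"roll":0,"gripper":-0.8}]' 40
python3 st.py
```

```text
time: 5.2
position: [0.5455, -0.1225, 0.1721]
eef_rot: [[-0.997, -0.083, 0.004], [-0.083, 0.997, 0.003], [-0.004, 0.002, -1.0]]
contact_force: [1.5, 6.8, 4.1]
grip_width: 0.0176
grasp_force: 43.5
t 5.2 stap 0.20069110380713676 -0.03632871319212727 0.17210301558681934 w 0.017554595385924823 gf 43.49122166633606 F -6.642751775417295 2.073733408374141 4.088814786189963 yaw 94.75246432995753 tilt [ 0.0037  0.0025 -1.    ]
```

```bash
python3 -m creep '[{"dx":0,"dy":0.2,"dz":0,"roll":0,"gripper":-0.8},{"dx":0,"dy":0.4,"dz":0,"roll":0,"gripper":-0.8},{"dx":0,"dy":0.55,"dz":0,"roll":0,"gripper":-0.8},{"dx":0,"dy":0.7,"dz":0,"roll":0,"gripper":-0.8},{"dx":0,"dy":0.7,"dz":0,"roll":0,"gripper":-0.8}]' 40
python3 st.py
```

```text
time: 5.82
position: [0.5447, -0.1179, 0.1718]
eef_rot: [[-0.997, -0.081, 0.003], [-0.081, 0.997, -0.0], [-0.003, -0.001, -1.0]]
contact_force: [4.0, 0.1, 6.2]
grip_width: 0.0169
grasp_force: 43.7
t 5.825 stap 0.19608913898834945 -0.036789544544018095 0.17184291282977748 w 0.016917450869504077 gf 43.687251806259155 F 0.1873209481584497 3.9997516293213486 6.155246263465719 yaw 94.6239905222719 tilt [ 0.0032 -0.0003 -1.    ]
```

```bash
python3 -m creep '[{"dx":0,"dy":0,"dz":0,"roll":0,"gripper":-0.5},{"dx":0,"dy":0,"dz":0,"roll":0,"gripper":-0.2},{"dx":0,"dy":0,"dz":0,"roll":0,"gripper":0.1},{"dx":0,"dy":0,"dz":0,"roll":0,"gripper":0.1},{"dx":0,"dy":0,"dz":-4,"roll":0,"gripper":0.1},{"dx":0,"dy":0,"dz":-9,"roll":0,"gripper":0.1},{"dx":0,"dy":0,"dz":-12,"roll":0,"gripper":0.1}]' 40
python3 - <<'E'
from h import *
a,_=snap('scene','s2')
cv2.imwrite('pics/c3.png',cv2.resize(a[130:280,150:350][:,:,::-1],(800,600),interpolation=cv2.INTER_CUBIC))
s,d=np.load('pics/t0.npz')['im'],0
E
python3 st.py
```

```text
time: 6.7
position: [0.5438, -0.1179, 0.2932]
eef_rot: [[-0.997, -0.081, 0.002], [-0.081, 0.997, 0.0], [-0.002, -0.0, -1.0]]
contact_force: [-0.1, -0.2, -0.6]
grip_width: 0.047
grasp_force: 0.0
t 6.75 stap 0.19630709115130646 -0.03666227552790933 0.29652322928932456 w 0.04718550875523368 gf 0.0 F 0.11253069684345779 0.33213295410092913 3.1753948132301475 yaw 94.61941466729039 tilt [ 0.0062  0.     -1.    ]
```

View pics/c3.png

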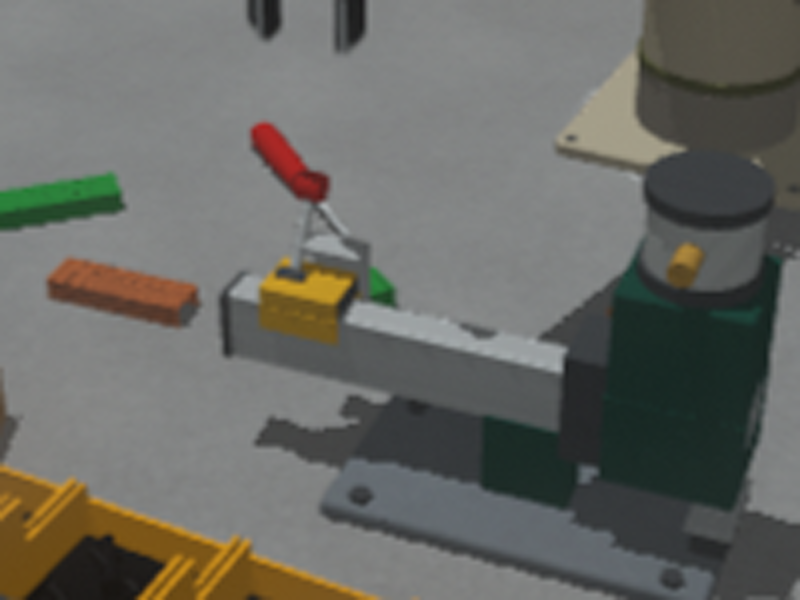

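The knob is swung over and hooked behind the catch plate at (315,185), and the follower is held back at (308,300). Next is the stick.

```bash
python3 - <<'E'
from h import *
s=arm.sense();R=np.array(s['eef_rot']);print(s['q'],s['position'])
for z in (.3,.06,.004):print(R.T@(np.array([.488,-.324,z])-s['position'])*100)
E
```

```text
[-0.33970795  0.15160419  0.53523317  1.5711552  -0.0790664   1.43409564
  1.85222299] [ 0.544859   -0.11813451  0.29652323]
[  7.32316647 -20.06190801  -0.38397913]
[  7.47171903 -20.05110131  23.61555869]
[  7.5063813  -20.04857974  29.21545084]
```

```bash
python3 -m creep '[{"dx":1,"dy":-2.5,"dz":0,"roll":10,"gripper":0.5},{"dx":2,"dy":-5,"dz":0,"roll":20,"gripper":0.5},{"dx":3,"dy":-8,"dz":0,"roll":30,"gripper":0.5},{"dx":4,"dy":-11,"dz":0,"roll":40,"gripper":0.5},{"dx":5,"dy":-14,"dz":0,"roll":50,"gripper":0.5},{"dx":6,"dy":-17,"dz":0,"roll":60,"gripper":0.5},{"dx":7.4,"dy":-20,"dz":3,"roll":70,"gripper":0.5},{"dx":7.4,"dy":-20,"dz":8,"roll":80,"gripper":0.5},{"dx":7.4,"dy":-20,"dz":13,"roll":89,"gripper":0.5},{"dx":7.4,"dy":-20,"dz":18,"roll":89,"gripper":0.5},{"dx":7.4,"dy":-20,"dz":21,"roll":89,"gripper":0.5},{"dx":7.4,"dy":-20,"dz":21,"roll":89,"gripper":0.5}]' 20
python3 - <<'E'
from h import *
a,d=snap('scene','s3')
cv2.imwrite('pics/c4.png',cv2.resize(a[140:240,110:250][:,:,::-1],(784,560),interpolation=cv2.INTER_CUBIC))
s=arm.sense();R=np.array(s['eef_rot'])
print(s['position'],np.degrees(np.arctan2(R[1,1],R[0,1])),R.T@(np.array([.488,-.324,.004])-s['position'])*100,s['grip_width'])
E
```

```text
time: 8.25
position: [0.4844, -0.3221, 0.0787]
eef_rot: [[-0.098, 0.995, -0.004], [0.995, 0.098, 0.002], [0.002, -0.004, -1.0]]
contact_force: [-0.4, -0.6, 0.0]
grip_width: 0.0639
grasp_force: 0.0
[ 0.48544593 -0.32296404  0.08062316] 5.616100901281406 [-0.13126625  0.2554029   7.66189254] 0.06393742543165601
```

View pics/c4.png

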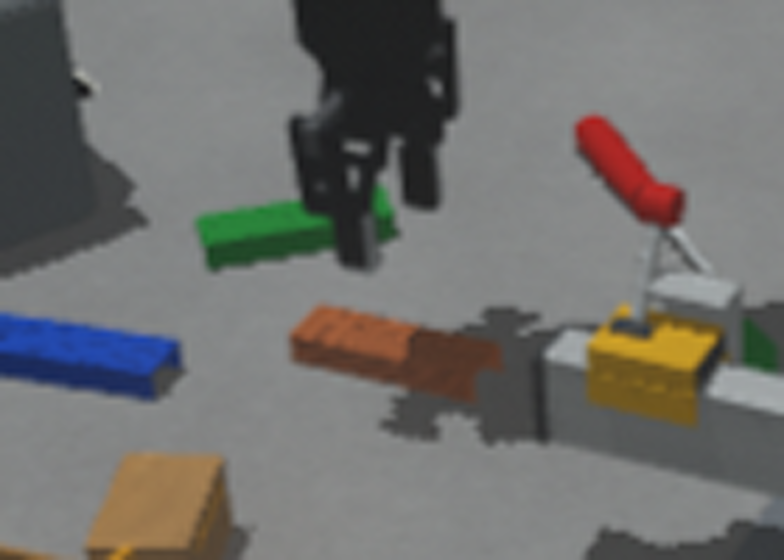

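```bash
python3 -m creep '[{"dx":-0.1,"dy":0.2,"dz":3,"roll":0,"gripper":0.5},{"dx":-0.1,"dy":0.25,"dz":6,"roll":0,"gripper":0.5},{"dx":-0.1,"dy":0.25,"dz":7.3,"roll":0,"gripper":0.5},{"dx":-0.1,"dy":0.25,"dz":7.3,"roll":0,"gripper":0.2},{"dx":-0.1,"dy":0.25,"dz":7.3,"roll":0,"gripper":0},{"dx":-0.1,"dy":0.25,"dz":7.3,"roll":0,"gripper":-0.3},{"dx":-0.1,"dy":0.25,"dz":7.3,"roll":0,"gripper":-0.3},{"dx":-0.1,"dy":0.25,"dz":7.3,"roll":0,"gripper":-0.3}]' 20
python3 st.py
```

```text
time: 9.3
position: [0.4893, -0.3242, 0.0092]
eef_rot: [[-0.098, 0.995, 0.002], [0.995, 0.098, -0.001], [-0.001, 0.002, -1.0]]
contact_force: [-1.4, 1.5, 6.7]
grip_width: 0.0347
grasp_force: 19.8
t 9.3 stap 0.39721959938903645 -0.10873699426098146 0.009227648362096361 w 0.03472425256089153 gf 19.763877913355827 F -1.6430744888840676 -1.2737499124156357 6.7325285078996755 yaw 5.628336834135072 tilt [ 0.002  -0.0006 -1.    ]
```

```bash
python3 -m creep '[{"dx":0,"dy":0,"dz":-1,"roll":0,"gripper":-0.3},{"dx":0,"dy":0,"dz":-5,"roll":0,"gripper":-0.3},{"dx":0,"dy":0,"dz":-10,"roll":0,"gripper":-0.3},{"dx":0,"dy":0,"dz":-15,"roll":0,"gripper":-0.3},{"dx":0,"dy":0,"dz":-20,"roll":0,"gripper":-0.3},{"dx":0,"dy":0,"dz":-25,"roll":0,"gripper":-0.3},{"dx":0,"dy":0,"dz":-27,"roll":0,"gripper":-0.3},{"dx":0,"dy":0,"dz":-27,"roll":0,"gripper":-0.3}]' 20
python3 st.py .077 0 .28
python3 - <<'E'
from h import *
t=np.load('pics/s2.npz');d=t['d']
O=np.array([.5655,.0805,0]);X=np.array([.081,-.9967,0]);Y=np.array([.9967,.081,0])
P=np.array([pt('scene',d,x,y)-O for y in range(170,260) for x in range(200,310)])
sx,sy,z=P@X,P@Y,P[:,2]
for a in range(10,150,20):
  k=(abs(sx-a/1000)<.01)&(abs(z-.125)<.003)&(abs(sy)<.03)
  w=(abs(sx-a/1000)<.01)&(z>.085)&(z<.115)&(abs(sy)<.03)
  print(a,k.sum(),np.round([*np.percentile(sy[k],[3,50,97]),np.median(z[k])],4),'wall',w.sum(),np.median(sy[w]).round(4))
E
```

```text
time: 10.3
position: [0.4888, -0.3243, 0.2796]
eef_rot: [[-0.098, 0.995, 0.003], [0.995, 0.098, -0.001], [-0.001, 0.003, -1.0]]
contact_force: [-0.4, 0.1, -1.6]
grip_width: 0.0341
grasp_force: 20.6
t 10.3 stap 0.39721978309464595 -0.10927545694534141 0.2796228665893675 w 0.034136506438121446 gf 20.640333518385887 F -0.09791910373667993 -0.3658079128443848 -1.5683800500013412 yaw 5.613137536392102 tilt [ 0.003  -0.0008 -1.    ]
cm [31.8325 11.4663 -0.0402]
10 38 [-0.0102  0.0055  0.0145  0.1245] wall 62 0.0138
30 54 [-0.0123  0.0022  0.0152  0.1244] wall 71 0.0139
50 48 [-0.0112  0.0019  0.0151  0.1243] wall 73 0.0135
70 52 [-0.0103  0.0026  0.0146  0.1247] wall 64 0.0132
90 52 [-0.0113  0.0049  0.0159  0.1244] wall 68 0.0135
110 48 [-0.0114  0.0006  0.0134  0.1247] wall 69 0.0132
130 45 [-0.013   0.0016  0.0155  0.1243] wall 68 0.0135
```

```bash
python3 -m creep '[{"dx":5,"dy":1.8,"dz":0,"roll":0.3,"gripper":-0.3},{"dx":10,"dy":3.6,"dz":0,"roll":1,"gripper":-0.3},{"dx":15,"dy":5.4,"dz":0,"roll":1,"gripper":-0.3},{"dx":20,"dy":7.2,"dz":0,"roll":1,"gripper":-0.3},{"dx":25,"dy":9,"dz":0,"roll":1,"gripper":-0.3},{"dx":29,"dy":10.4,"dz":0,"roll":1,"gripper":-0.3},{"dx":31.8,"dy":11.4,"dz":0,"roll":1,"gripper":-0.3},{"dx":31.8,"dy":11.4,"dz":4,"roll":1,"gripper":-0.3},{"dx":31.8,"dy":11.4,"dz":8,"roll":1,"gripper":-0.3},{"dx":31.8,"dy":11.4,"dz":11,"roll":1,"gripper":-0.3},{"dx":31.8,"dy":11.4,"dz":11,"roll":1,"gripper":-0.3}]' 20
python3 - <<'E'
from h import *
a,d=snap('scene','s4');snap('top','t4')
cv2.imwrite('pics/c5.png',cv2.resize(a[120:270,170:370][:,:,::-1],(800,600),interpolation=cv2.INTER_CUBIC))
O=np.array([.5655,.0805,0]);X=np.array([.081,-.9967,0]);Y=np.array([.9967,.081,0])
hsv=cv2.cvtColor(a,cv2.COLOR_RGB2HSV)
P=np.array([[pt('scene',d,x,y)-O for x in range(200,320)] for y in range(140,260)])
sx,sy,z=P@X,P@Y,P[...,2]
m=(hsv[140:260,200:320,1]>90)&(hsv[140:260,200:320,0]<14)&(z>.14)&(z<.2)
print(m.sum(),'sx',np.percentile(sx[m],[1,99]),'z',np.percentile(z[m],[2,98]))
for a0 in range(30,135,15):
  k=m&(abs(sx-a0/1000)<.0075)
  w=k&(z<np.percentile(z[k],98)-.005)
  tp=k&(z>np.percentile(z[k],98)-.003)
  r=(abs(sx-a0/1000)<.0075)&(z>.085)&(z<.115)&(abs(sy)<.03)
  print(a0,'stick wall',np.median(sy[w]).round(4),w.sum(),'top',np.median(z[tp]).round(4),'bot',z[k].min().round(4),'rail wall',np.median(sy[r]).round(4),r.sum())
E
python3 st.py .077 0 .118
```

```text
time: 11.68
position: [0.5686, 0.0038, 0.165]
eef_rot: [[-0.081, 0.997, -0.006], [0.997, 0.081, -0.001], [-0.001, -0.006, -1.0]]
contact_force: [-0.4, -0.4, 0.3]
grip_width: 0.0343
grasp_force: 20.6
516 sx [0.02012109 0.19946901] z [0.15770014 0.19770449]
30 stick wall 0.014 27 top 0.1733 bot 0.1567 rail wall 0.0138 53
45 stick wall 0.0146 26 top 0.1737 bot 0.1568 rail wall 0.0134 52
60 stick wall 0.0137 20 top 0.1733 bot 0.1584 rail wall 0.0131 55
75 stick wall 0.014 7 top 0.1727 bot 0.1558 rail wall 0.0134 49
90 stick wall 0.0148 18 top 0.1738 bot 0.1581 rail wall 0.0132 50
105 stick wall 0.0142 23 top 0.1728 bot 0.1564 rail wall 0.0128 50
120 stick wall 0.0136 24 top 0.1738 bot 0.1571 rail wall 0.0138 47
t 11.775 stap 0.07693216205555785 -0.0010576650776262194 0.16817655165260428 w 0.034653167835025436 gf 20.612560361623764 F 0.2587240363670452 0.8662378802673668 0.3346259435489779 yaw 4.615607200658209 tilt [-0.0002 -0.0002 -1.    ]
cm [-0.0057  0.1069  5.0176]
```

View pics/c5.png

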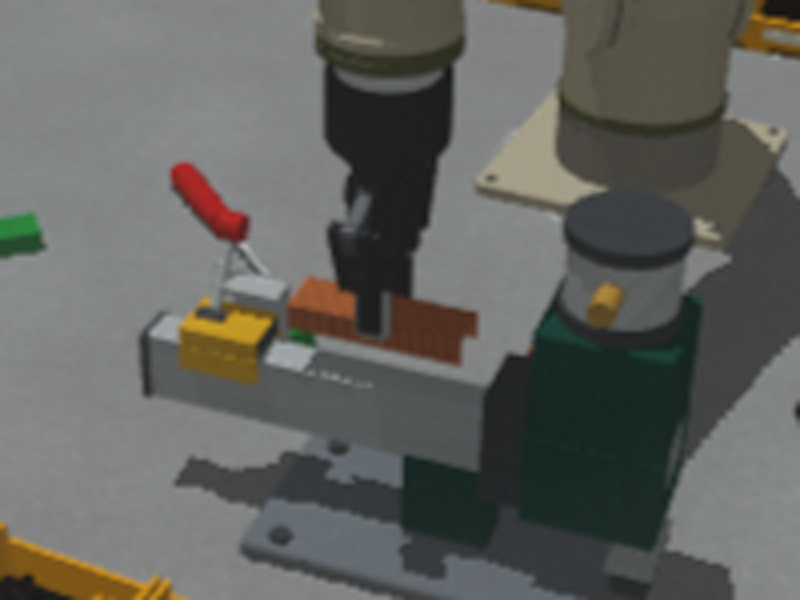

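Hovering over the rail, the stick spans (290,300) to (478,340). Measured against the rail wall it sits about 2.5 mm towards the robot, so I'll correct that and lower part way.

```bash
python3 -m creep '[{"dx":0,"dy":0.25,"dz":0.5,"roll":0,"gripper":-0.3},{"dx":0,"dy":0.25,"dz":1.5,"roll":0,"gripper":-0.3},{"dx":0,"dy":0.25,"dz":2.5,"roll":0,"gripper":-0.3},{"dx":0,"dy":0.25,"dz":2.5,"roll":0,"gripper":-0.3},{"dx":0,"dy":0.25,"dz":2.5,"roll":0,"gripper":-0.3},{"dx":0,"dy":0.25,"dz":2.5,"roll":0,"gripper":-0.3}]' 20
cat > meas.py <<'E'
from h import *
a,d=snap('scene','sx')
O=np.array([.5655,.0805,0]);X=np.array([.081,-.9967,0]);Y=np.array([.9967,.081,0])
hsv=cv2.cvtColor(a,cv2.COLOR_RGB2HSV)
P=np.array([[pt('scene',d,x,y)-O for x in range(200,320)] for y in range(140,260)])
sx,sy,z=P@X,P@Y,P[...,2]
m=(hsv[140:260,200:320,1]>90)&(hsv[140:260,200:320,0]<14)&(z>.1)&(z<.2)&(sx<.16)&(abs(sy)<.03)
print(m.sum(),'sx',np.percentile(sx[m],[1,99]),'z',np.percentile(z[m],[2,98]))
T=np.percentile(z[m],95)
for a,b in((.02,.06),(.09,.135),(.02,.135)):
  k=m&(sx>a)&(sx<b);w=k&(z<T-.006)&(z>T-.014);r=(sx>a)&(sx<b)&(z>.085)&(z<.105)&(abs(sy)<.03);tp=k&(z>T-.003)
  print('stick wall',np.mean(sy[w]).round(4),w.sum(),'top',np.mean(z[tp]).round(4),'rail wall',np.mean(sy[r]).round(4))
E
python3 meas.py; python3 st.py .077 .0025 .1185
```

```text
time: 12.52
position: [0.5734, 0.0042, 0.1431]
eef_rot: [[-0.081, 0.997, 0.0], [0.997, 0.081, 0.0], [0.0, 0.0, -1.0]]
contact_force: [0.6, -0.0, -0.3]
grip_width: 0.0339
grasp_force: 20.6
468 sx [0.02007281 0.13243151] z [0.13527464 0.15361443]
stick wall 0.0187 39 top 0.1515 rail wall 0.0138
stick wall 0.0189 41 top 0.1515 rail wall 0.0134
stick wall 0.0189 87 top 0.1518 rail wall 0.0136
t 12.575 stap 0.07675009561709734 0.001693019879535286 0.14308320954500447 w 0.03443709032617664 gf 20.617979988455772 F -0.5866972042283375 -0.22834905080938014 -0.3020442690130244 yaw 4.629927882576886 tilt [ 0.0005  0.0002 -1.    ]
cm [-0.0254  0.0794  2.4584]
```

```bash
python3 -m creep '[{"dx":0,"dy":-0.18,"dz":0,"roll":0,"gripper":-0.3},{"dx":0,"dy":-0.18,"dz":0.4,"roll":0,"gripper":-0.3},{"dx":0,"dy":-0.18,"dz":0.8,"roll":0,"gripper":-0.3},{"dx":0,"dy":-0.18,"dz":1.0,"roll":0,"gripper":-0.3},{"dx":0,"dy":-0.18,"dz":1.2,"roll":0,"gripper":-0.3},{"dx":0,"dy":-0.18,"dz":1.4,"roll":0,"gripper":-0.3},{"dx":0,"dy":-0.18,"dz":1.4,"roll":0,"gripper":-0.3}]' 20
python3 st.py .077 0 .118
```

```text
time: 13.45
position: [0.5714, 0.004, 0.1286]
eef_rot: [[-0.081, 0.997, -0.0], [0.997, 0.081, -0.0], [0.0, -0.0, -1.0]]
contact_force: [0.4, 0.0, -1.8]
grip_width: 0.0342
grasp_force: 20.6
t 13.45 stap 0.07674983599625462 -0.0003609750436527472 0.12863861053625433 w 0.034161494221959014 gf 20.623269975185394 F 0.024298219325854135 0.35991993428050806 -1.7840803806914711 yaw 4.631326160033302 tilt [-0.0002 -0.     -1.    ]
cm [-0.025   0.0363  1.0639]
```

```bash
python3 -m creep '[{"dx":0,"dy":0.02,"dz":0.3,"roll":0,"gripper":-0.3},{"dx":0,"dy":0.02,"dz":0.5,"roll":0,"gripper":-0.3},{"dx":0,"dy":0.02,"dz":0.7,"roll":0,"gripper":-0.3},{"dx":0,"dy":0.02,"dz":0.85,"roll":0,"gripper":-0.3},{"dx":0,"dy":0.02,"dz":0.95,"roll":0,"gripper":-0.3},{"dx":0,"dy":0.02,"dz":0.95,"roll":0,"gripper":-0.3}]' 20
python3 st.py .077 0 .118; python3 meas.py
```

```text
time: 14.2
position: [0.5716, 0.004, 0.1192]
eef_rot: [[-0.081, 0.997, -0.0], [0.997, 0.081, 0.0], [0.0, -0.0, -1.0]]
contact_force: [-0.7, -0.7, 0.0]
grip_width: 0.0343
grasp_force: 20.6
t 14.2 stap 0.0767327391656935 -0.00012235947385874152 0.1192415398198127 w 0.03429881750868494 gf 20.62279611825943 F 0.6095309369642057 -0.7301998377483538 0.04077820004544408 yaw 4.632074579331947 tilt [-0.0001  0.0001 -1.    ]
cm [-0.0267  0.0122  0.1242]
456 sx [0.02079355 0.13324666] z [0.11115163 0.13404963]
stick wall 0.0171 37 top 0.128 rail wall 0.0136
stick wall 0.0173 37 top 0.1281 rail wall 0.0136
stick wall 0.0172 83 top 0.1287 rail wall 0.0136
```

```bash
python3 -m creep '[{"dx":0,"dy":0,"dz":0.1,"roll":0,"gripper":-0.3},{"dx":0,"dy":0,"dz":0.17,"roll":0,"gripper":-0.3},{"dx":0,"dy":0,"dz":0.17,"roll":0,"gripper":-0.1},{"dx":0,"dy":0,"dz":0.17,"roll":0,"gripper":0.1},{"dx":0,"dy":0,"dz":0.17,"roll":0,"gripper":0.2},{"dx":0,"dy":0,"dz":0.17,"roll":0,"gripper":0.2},{"dx":0,"dy":0,"dz":-1,"roll":0,"gripper":0.2},{"dx":0,"dy":0,"dz":-4,"roll":0,"gripper":0.2},{"dx":0,"dy":0,"dz":-9,"roll":0,"gripper":0.2},{"dx":0,"dy":0,"dz":-14,"roll":0,"gripper":0.2},{"dx":0,"dy":0,"dz":-18,"roll":0,"gripper":0.2}]' 20
python3 meas.py; python3 st.py .195 -.036 .29
python3 - <<'E'
from h import *
a=cv2.imread('pics/sx.png')
cv2.imwrite('pics/c6.png',cv2.resize(a[130:280,170:370],(800,600),interpolation=cv2.INTER_CUBIC))
E
```

```text
time: 15.62
position: [0.5718, 0.0037, 0.3024]
eef_rot: [[-0.08, 0.997, 0.002], [0.997, 0.08, 0.001], [0.0, 0.002, -1.0]]
contact_force: [0.5, 0.0, -0.2]
grip_width: 0.0514
grasp_force: 0.0
573 sx [0.02089821 0.13254907] z [0.11095183 0.12885718]
stick wall 0.0177 37 top 0.1268 rail wall 0.0137
stick wall 0.0176 38 top 0.1269 rail wall 0.0135
stick wall 0.0177 103 top 0.1268 rail wall 0.0137
t 15.675 stap 0.0773010524917469 0.001539288155490034 0.3073007530563624 w 0.051028348699960875 gf 0.0 F 0.4600415707840545 0.9712615607106814 3.5688603326541024 yaw 4.605665245480777 tilt [ 0.008   0.0018 -1.    ]
cm [-11.7744  -3.7595   1.6858]
```

View pics/c6.png

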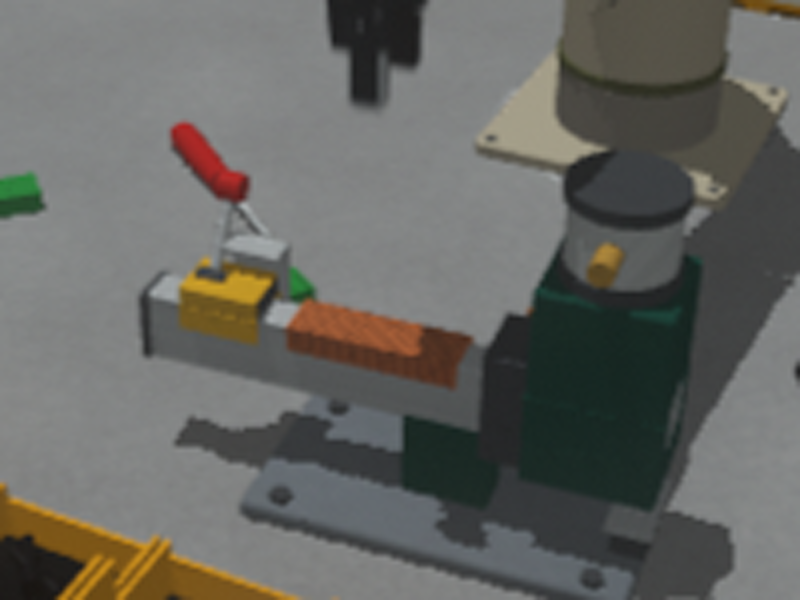

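The stick is astride the rail, level, with its top 2 mm above the rail. Now back over the knob.

```bash
python3 -m creep '[{"dx":-2,"dy":-0.6,"dz":0,"roll":-10,"gripper":0.2},{"dx":-4,"dy":-1.2,"dz":0,"roll":-20,"gripper":0.2},{"dx":-6,"dy":-2,"dz":0,"roll":-30,"gripper":0.2},{"dx":-8,"dy":-2.6,"dz":0,"roll":-40,"gripper":0.2},{"dx":-10,"dy":-3.2,"dz":0,"roll":-50,"gripper":0.2},{"dx":-11.9,"dy":-3.7,"dz":0,"roll":-60,"gripper":0.2},{"dx":-11.9,"dy":-3.7,"dz":0,"roll":-70,"gripper":0.2},{"dx":-11.9,"dy":-3.7,"dz":2,"roll":-80,"gripper":0.2},{"dx":-11.9,"dy":-3.7,"dz":4,"roll":-90,"gripper":0.2},{"dx":-11.9,"dy":-3.7,"dz":6,"roll":-90,"gripper":0.2},{"dx":-11.9,"dy":-3.7,"dz":6,"roll":-90,"gripper":0.2},{"dx":-11.9,"dy":-3.7,"dz":6,"roll":-90,"gripper":0.2}]' 20
python3 st.py .1961 -.0365 .172
```

```text
time: 17.18
position: [0.5447, -0.1178, 0.2404]
eef_rot: [[-0.997, -0.08, 0.001], [-0.08, 0.997, -0.0], [-0.001, -0.0, -1.0]]
contact_force: [-0.3, 0.6, -0.0]
grip_width: 0.0511
grasp_force: 0.0
t 17.175 stap 0.19592249176549326 -0.0367954782138741 0.24041886069897747 w 0.051113642533701174 gf 0.0 F -0.6659059490808016 -0.20694744415603764 -0.028426511522384956 yaw 94.60844007250424 tilt [ 0.0012 -0.     -1.    ]
cm [-0.0211 -0.017   6.8419]
```

```bash
python3 -m creep '[{"dx":0,"dy":0,"dz":3,"roll":0,"gripper":0.2},{"dx":0,"dy":0,"dz":5.5,"roll":0,"gripper":0.2},{"dx":0,"dy":0,"dz":6.9,"roll":0,"gripper":0.2},{"dx":0,"dy":0,"dz":6.9,"roll":0,"gripper":0.2},{"dx":0,"dy":0,"dz":6.9,"roll":0,"gripper":0},{"dx":0,"dy":0,"dz":6.9,"roll":0,"gripper":-0.3},{"dx":0,"dy":0,"dz":6.9,"roll":0,"gripper":-0.8},{"dx":0,"dy":0,"dz":6.9,"roll":0,"gripper":-0.8},{"dx":0,"dy":0,"dz":6.9,"roll":0,"gripper":-0.8}]' 40
python3 st.py
```

```text
time: 18.3
position: [0.5446, -0.1178, 0.1709]
eef_rot: [[-0.997, -0.081, 0.001], [-0.081, 0.997, 0.0], [-0.001, -0.0, -1.0]]
contact_force: [-2.1, -1.2, 5.8]
grip_width: 0.0172
grasp_force: 42.5
t 18.3 stap 0.19598781186261222 -0.03691121597953517 0.17089466097806189 w 0.017235127043030155 gf 42.546027302742004 F 1.0233708487217041 -2.195747857438946 5.835244211032303 yaw 94.61831574024308 tilt [ 0.0008  0.     -1.    ]
```

Gripped again. Pull back about 5 mm, then swing upright.

```bash
python3 -m creep '[{"dx":0,"dy":-0.3,"dz":0,"roll":0,"gripper":-0.8},{"dx":0,"dy":-0.6,"dz":0,"roll":0,"gripper":-0.8},{"dx":0,"dy":-0.75,"dz":0,"roll":0,"gripper":-0.8},{"dx":0,"dy":-0.75,"dz":0,"roll":0,"gripper":-0.8}]' 40
python3 st.py
```

```text
time: 18.8
position: [0.545, -0.1234, 0.1708]
eef_rot: [[-0.997, -0.082, -0.0], [-0.082, 0.997, 0.002], [-0.0, 0.002, -1.0]]
contact_force: [-4.5, 4.8, 8.8]
grip_width: 0.0174
grasp_force: 43.0
t 18.8 stap 0.20159896171885772 -0.036924643691660715 0.17082446556346648 w 0.017370657291463854 gf 43.005802631378174 F -5.186746983840224 -4.046880178143779 8.833682093243336 yaw 94.70313521119785 tilt [-0.0002  0.0025 -1.    ]
```

```bash
python3 -m creep '[{"dx":-0.5,"dy":0,"dz":-0.27,"roll":0,"gripper":-0.8},{"dx":-1.07,"dy":0,"dz":-0.54,"roll":0,"gripper":-0.8},{"dx":-1.68,"dy":0,"dz":-0.76,"roll":0,"gripper":-0.8},{"dx":-2.3,"dy":0,"dz":-0.92,"roll":0,"gripper":-0.8},{"dx":-2.95,"dy":0,"dz":-1.02,"roll":0,"gripper":-0.8},{"dx":-3.6,"dy":0,"dz":-1.1,"roll":0,"gripper":-0.8},{"dx":-3.65,"dy":0,"dz":-1.1,"roll":0,"gripper":-0.8}]' 40
python3 st.py
```

```text
time: 19.68
position: [0.5803, -0.1199, 0.1803]
eef_rot: [[-0.997, -0.082, -0.004], [-0.082, 0.997, 0.003], [0.004, 0.003, -1.0]]
contact_force: [-6.7, 6.5, 1.4]
grip_width: 0.0171
grasp_force: 41.8
t 19.675 stap 0.20097210609256294 -0.0014900247493764534 0.1802640011569424 w 0.017107303590193076 gf 41.766881346702576 F -6.993002873418924 -6.165356696044765 1.4145990984103356 yaw 94.72829739173079 tilt [-0.0041  0.0027 -1.    ]
```

```bash
python3 -m creep '[{"dx":0.1,"dy":0.3,"dz":0,"roll":0,"gripper":-0.8},{"dx":0.1,"dy":0.7,"dz":0,"roll":0,"gripper":-0.8},{"dx":0.1,"dy":1.1,"dz":0,"roll":0,"gripper":-0.8},{"dx":0.1,"dy":1.5,"dz":0,"roll":0,"gripper":-0.8},{"dx":0.1,"dy":1.9,"dz":0,"roll":0,"gripper":-0.8},{"dx":0.1,"dy":2.2,"dz":0,"roll":0,"gripper":-0.8},{"dx":0.1,"dy":2.5,"dz":0,"roll":0,"gripper":-0.8},{"dx":0.1,"dy":2.8,"dz":0,"roll":0,"gripper":-0.8},{"dx":0.1,"dy":3.2,"dz":0,"roll":0,"gripper":-0.8},{"dx":0.1,"dy":3.6,"dz":0,"roll":0,"gripper":-0.8},{"dx":0.1,"dy":4,"dz":0,"roll":0,"gripper":-0.8},{"dx":0.1,"dy":4.3,"dz":0,"roll":0,"gripper":-0.8}]' 40
python3 st.py
```

```text
time: 21.18
position: [0.5761, -0.0773, 0.1803]
eef_rot: [[-0.997, -0.082, -0.003], [-0.082, 0.997, 0.002], [0.002, 0.002, -1.0]]
contact_force: [-2.4, 5.0, -3.1]
grip_width: 0.0175
grasp_force: 41.3
t 21.175 stap 0.15810550147665345 -0.002223028519659657 0.1802645786501153 w 0.017510339521348058 gf 41.25015199184418 F -5.197174990972147 -1.9985029856958385 -3.1375512022640697 yaw 94.72271786593728 tilt [-0.0026  0.0021 -1.    ]
```

```bash
cat > chk.py <<'E'
import numpy as np,sys
from plant import arm
s=arm.sense();X=np.array([.081,-.9967,0]);F=np.array(s['contact_force'])@X
print('follower',round((np.array(s['position'])-[.5655,.0805,0])@X-.0449,4),'Fx',round(F,2),'t',s['time'])
sys.exit(F>-2.5)
E
python3 -m creep '[{"dx":0,"dy":0.2,"dz":0,"roll":0,"gripper":-0.8},{"dx":0,"dy":0.4,"dz":0,"roll":0,"gripper":-0.8},{"dx":0,"dy":0.4,"dz":0,"roll":0,"gripper":-0.8}]' >/dev/null && python3 chk.py &&
python3 -m creep '[{"dx":0,"dy":0.2,"dz":0,"roll":0,"gripper":-0.8},{"dx":0,"dy":0.4,"dz":0,"roll":0,"gripper":-0.8},{"dx":0,"dy":0.4,"dz":0,"roll":0,"gripper":-0.8}]' >/dev/null && python3 chk.py &&
python3 -m creep '[{"dx":0,"dy":0.15,"dz":0,"roll":0,"gripper":-0.8},{"dx":0,"dy":0.3,"dz":0,"roll":0,"gripper":-0.8},{"dx":0,"dy":0.3,"dz":0,"roll":0,"gripper":-0.8}]' >/dev/null && python3 chk.py &&
python3 -m creep '[{"dx":0,"dy":0.15,"dz":0,"roll":0,"gripper":-0.8},{"dx":0,"dy":0.3,"dz":0,"roll":0,"gripper":-0.8},{"dx":0,"dy":0.3,"dz":0,"roll":0,"gripper":-0.8}]' >/dev/null && python3 chk.py &&
python3 -m creep '[{"dx":0,"dy":0.15,"dz":0,"roll":0,"gripper":-0.8},{"dx":0,"dy":0.3,"dz":0,"roll":0,"gripper":-0.8},{"dx":0,"dy":0.3,"dz":0,"roll":0,"gripper":-0.8}]' >/dev/null && python3 chk.py
```

```text
follower 0.109 Fx -6.22 t 21.55False
```

```bash
sed -i 's/sys.exit(F>-2.5)/sys.exit(int(F>-2.5))/' chk.py
python3 -m creep '[{"dx":0,"dy":0.2,"dz":0,"roll":0,"gripper":-0.8},{"dx":0,"dy":0.4,"dz":0,"roll":0,"gripper":-0.8},{"dx":0,"dy":0.4,"dz":0,"roll":0,"gripper":-0.8}]' >/dev/null && python3 chk.py &&
python3 -m creep '[{"dx":0,"dy":0.15,"dz":0,"roll":0,"gripper":-0.8},{"dx":0,"dy":0.3,"dz":0,"roll":0,"gripper":-0.8},{"dx":0,"dy":0.3,"dz":0,"roll":0,"gripper":-0.8}]' >/dev/null && python3 chk.py &&
python3 -m creep '[{"dx":0,"dy":0.15,"dz":0,"roll":0,"gripper":-0.8},{"dx":0,"dy":0.3,"dz":0,"roll":0,"gripper":-0.8},{"dx":0,"dy":0.3,"dz":0,"roll":0,"gripper":-0.8}]' >/dev/null && python3 chk.py &&
python3 -m creep '[{"dx":0,"dy":0.15,"dz":0,"roll":0,"gripper":-0.8},{"dx":0,"dy":0.3,"dz":0,"roll":0,"gripper":-0.8},{"dx":0,"dy":0.3,"dz":0,"roll":0,"gripper":-0.8}]' >/dev/null && python3 chk.py &&
python3 -m creep '[{"dx":0,"dy":0.15,"dz":0,"roll":0,"gripper":-0.8},{"dx":0,"dy":0.3,"dz":0,"roll":0,"gripper":-0.8},{"dx":0,"dy":0.3,"dz":0,"roll":0,"gripper":-0.8}]' >/dev/null && python3 chk.py
```

```text
follower 0.1052 Fx -7.2 t 21.925
follower 0.1024 Fx -5.71 t 22.3
follower 0.0998 Fx -6.29 t 22.675
follower 0.0973 Fx -6.26 t 23.05
follower 0.0946 Fx -5.61 t 23.425
```

```bash

python3 -m creep '[{"dx":0,"dy":0.15,"dz":0,"roll":0,"gripper":-0.8},{"dx":0,"dy":0.3,"dz":0,"roll":0,"gripper":-0.8},{"dx":0,"dy":0.3,"dz":0,"roll":0,"gripper":-0.8}]' >/dev/null && python3 chk.py &&
python3 -m creep '[{"dx":0,"dy":0.15,"dz":0,"roll":0,"gripper":-0.8},{"dx":0,"dy":0.3,"dz":0,"roll":0,"gripper":-0.8},{"dx":0,"dy":0.3,"dz":0,"roll":0,"gripper":-0.8}]' >/dev/null && python3 chk.py &&
python3 -m creep '[{"dx":0,"dy":0.15,"dz":0,"roll":0,"gripper":-0.8},{"dx":0,"dy":0.3,"dz":0,"roll":0,"gripper":-0.8},{"dx":0,"dy":0.3,"dz":0,"roll":0,"gripper":-0.8}]' >/dev/null && python3 chk.py &&
python3 -m creep '[{"dx":0,"dy":0.15,"dz":0,"roll":0,"gripper":-0.8},{"dx":0,"dy":0.3,"dz":0,"roll":0,"gripper":-0.8},{"dx":0,"dy":0.3,"dz":0,"roll":0,"gripper":-0.8}]' >/dev/null && python3 chk.py &&
python3 -m creep '[{"dx":0,"dy":0.15,"dz":0,"roll":0,"gripper":-0.8},{"dx":0,"dy":0.3,"dz":0,"roll":0,"gripper":-0.8},{"dx":0,"dy":0.3,"dz":0,"roll":0,"gripper":-0.8}]' >/dev/null && python3 chk.py &&
python3 -m creep '[{"dx":0,"dy":0.15,"dz":0,"roll":0,"gripper":-0.8},{"dx":0,"dy":0.3,"dz":0,"roll":0,"gripper":-0.8},{"dx":0,"dy":0.3,"dz":0,"roll":0,"gripper":-0.8}]' >/dev/null && python3 chk.py; python3 st.py
```

```text
follower 0.0918 Fx -5.43 t 23.8
follower 0.0888 Fx -3.74 t 24.175
follower 0.0859 Fx -5.32 t 24.55
follower 0.0829 Fx -5.66 t 24.925
follower 0.0799 Fx -4.69 t 25.3
follower 0.0769 Fx -5.14 t 25.675
t 25.675 stap 0.12183213913143874 -0.00204842159362638 0.18060129585835888 w 0.01721940513895895 gf 39.58105444908142 F -5.142599894651658 -0.7080369431261788 -24.322074598494655 yaw 94.64717252293879 tilt [-0.0013  0.0002 -1.    ]
```

The tool is being pulled down with 24 N because the commanded height has drifted up. I'll relieve that first.

```bash

python3 -m creep '[{"dx":0,"dy":0,"dz":0.15,"roll":0,"gripper":-0.8},{"dx":0,"dy":0,"dz":0.3,"roll":0,"gripper":-0.8},{"dx":0,"dy":0,"dz":0.3,"roll":0,"gripper":-0.8}]' >/dev/null; python3 st.py
```

```text
t 26.05 stap 0.12225241372217568 -0.0006099465522747386 0.18042054417802666 w 0.01718829037925603 gf 41.95181608200073 F -4.862008873677504 -4.6101468592929145 -5.747549188970561 yaw 94.63049852933794 tilt [ 0.0029  0.0008 -1.    ]
```

```bash

python3 -m creep '[{"dx":0.05,"dy":0.15,"dz":0.05,"roll":0,"gripper":-0.8},{"dx":0.05,"dy":0.3,"dz":0.08,"roll":0,"gripper":-0.8},{"dx":0.05,"dy":0.3,"dz":0.08,"roll":0,"gripper":-0.8}]' >/dev/null && python3 chk.py &&
python3 -m creep '[{"dx":0,"dy":0.15,"dz":0.02,"roll":0,"gripper":-0.8},{"dx":0,"dy":0.3,"dz":0.04,"roll":0,"gripper":-0.8},{"dx":0,"dy":0.3,"dz":0.04,"roll":0,"gripper":-0.8}]' >/dev/null && python3 chk.py &&
python3 -m creep '[{"dx":0,"dy":0.15,"dz":0.02,"roll":0,"gripper":-0.8},{"dx":0,"dy":0.3,"dz":0.04,"roll":0,"gripper":-0.8},{"dx":0,"dy":0.3,"dz":0.04,"roll":0,"gripper":-0.8}]' >/dev/null && python3 chk.py &&
python3 -m creep '[{"dx":0,"dy":0.15,"dz":0.02,"roll":0,"gripper":-0.8},{"dx":0,"dy":0.3,"dz":0.04,"roll":0,"gripper":-0.8},{"dx":0,"dy":0.3,"dz":0.04,"roll":0,"gripper":-0.8}]' >/dev/null && python3 chk.py; python3 st.py
```

```text
follower 0.0745 Fx -4.78 t 26.425
follower 0.0741 Fx 1.6 t 26.8
t 26.8 stap 0.11903433076130526 -0.000616718134841291 0.18038664822224768 w 0.01745067766350755 gf 42.7310174703598 F 1.6030379177298464 -3.9627247038620825 -0.10780533942780157 yaw 94.50279977432842 tilt [ 0.0053 -0.0019 -1.    ]
```

The stick met the staples at follower 0.074: the motion stopped and the spring load came off the tool. Let go and rise.

```bash
python3 -m creep '[{"dx":0,"dy":-0.05,"dz":0,"roll":0,"gripper":-0.8},{"dx":0,"dy":-0.05,"dz":0,"roll":0,"gripper":-0.5},{"dx":0,"dy":-0.05,"dz":0,"roll":0,"gripper":-0.3},{"dx":0,"dy":-0.05,"dz":0,"roll":0,"gripper":0},{"dx":0,"dy":-0.05,"dz":0,"roll":0,"gripper":0.2},{"dx":0,"dy":-0.05,"dz":0,"roll":0,"gripper":0.2},{"dx":0,"dy":-0.05,"dz":-3,"roll":0,"gripper":0.2},{"dx":0,"dy":-0.05,"dz":-8,"roll":0,"gripper":0.2},{"dx":0,"dy":-0.05,"dz":-13,"roll":0,"gripper":0.2},{"dx":0,"dy":-0.05,"dz":-13,"roll":0,"gripper":0.2}]'
python3 meas.py
python3 - <<'E'
from h import *
a=cv2.imread('pics/sx.png')
cv2.imwrite('pics/c7.png',cv2.resize(a[130:280,170:370],(800,600),interpolation=cv2.INTER_CUBIC))
E
```

```text
time: 28.05
position: [0.5744, -0.0364, 0.3111]
eef_rot: [[-0.997, -0.08, 0.007], [-0.08, 0.997, 0.001], [-0.007, 0.0, -1.0]]
contact_force: [-0.2, 0.0, -0.6]
grip_width: 0.0513
grasp_force: 0.0
383 sx [0.00287059 0.11704005] z [0.11076953 0.19454344]
stick wall 0.0177 41 top 0.1274 rail wall 0.0138
stick wall nan 0 top 0.1971 rail wall 0.0134
stick wall 0.0176 57 top 0.1325 rail wall 0.0137
  return _methods._mean(a, axis=axis, dtype=dtype,
  ret = ret.dtype.type(ret / rcount)
```

View pics/c7.png

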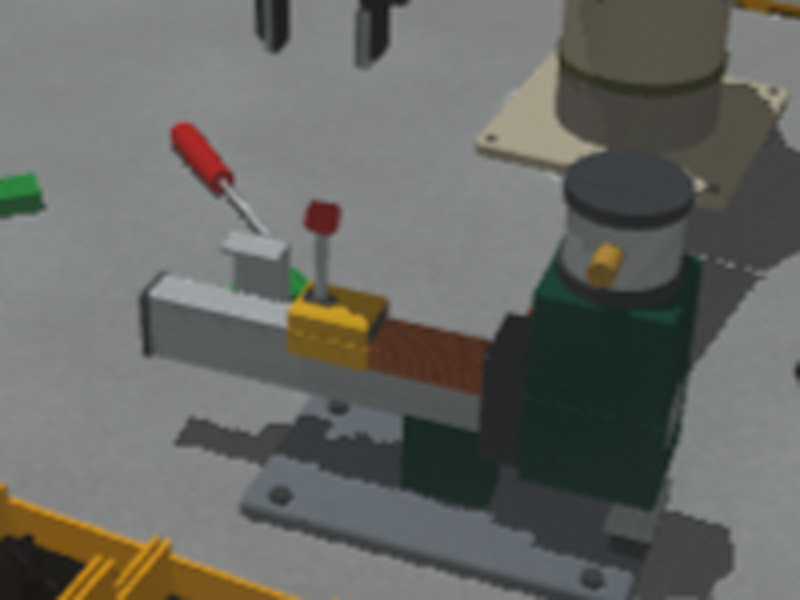

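The follower's face is against the stick at (370,335), and the stick's front is inside the throat at (487,365). The lever is upright and the gripper is clear.

```bash
python3 -c "
from plant import ticket
print(ticket.sign_off())"
```

```text
the job is handed in; nothing more can be done
None
```

The stapler is reloaded and the job handed in at about 28 s: the copper stick sits in the throat against the old staples, the spring holds it with the follower at about 0.074, the gripper is clear, and I never touched the steel stick.

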